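Unscrew the drive coupling of a blender, thread hand unknown

ROBOT

A 6-joint arm with a two-finger parallel gripper is mounted at the origin on the work surface. World frame = base frame: x ahead of the robot, y to its left, z up, the work surface at z = 0. Lengths are in m, angles in rad, forces in N, time in s.
With the tool pointing down it reaches from about 0.275 to 0.825 m from the base axis. Payload 5.2 kg.
Tool frame: the origin (TCP) lies on the centre line of the jaws, within the pads' length; the fingertips stand 8 mm ahead of it and the grasp point (between the pads) lies 11 mm behind it; x points along the fingers, y is the direction in which the jaws open and shut, and the axes are right-handed (so a half turn about x gives the same grasp; the last joint's range is limited). The gripper opens to 93 mm and grips with 3 to 60 N. Pads are 15 mm wide; open, the fingers measure 128 mm over their backs; the gripper's body (75 mm by 188 mm) begins 65 mm behind the grasp point.
Start: joints at [-1.519, 0.259, 1.535, -0, 1.348, -0.203], TCP at [0.139, -0.532, 0.227] pointing down, gripper open.
Joint ranges: [-3.14, 3.14], [-0.91, 2.08], [0.19, 2.58], [-1.22, 4.36], [0.22, 2.71], [-3.12, 3.12]. Speed limits (rad/s): [2.57, 2.57, 3.14, 3.14, 3.14, 3.14].

INTERFACE

Orientations are given as a rotation vector (axis times angle).
In Python, from station import status, imaging, env gives the robot as it stands.
- The arm moves only by the tool move_arm, never from a script. Its argument "targets" is a list of rows, each a list of 3 entries, a list of its own where there are three numbers: the opening, from 0 (shut) to 1 (fully open), then the shift along the tool's x, y, z in cm, then the turn about the tool's x in rad. In form: [[hand, [tx, ty, tz], spin], ...]. A call has 1 to 20 rows; each row shifts and turns the commanded pose from where the row before left it, along the tool's axes as they then stand; what a row does not reach is not made up. A row lasts 1/12 s, in which the tool goes at most 41.7 mm and 7.16 degrees, less where a joint would pass 70% of its speed; a pose out of reach is approached as far as the arm can. A call with a gripper value outside its range is refused whole. The fingers move at their own pace and stop on an object; the grip force is fixed at half the most. Time passes only in rows, so rows that do not move let the fingers close. It gives the time, the measured TCP pose, the force and the opening at its end, in the units of the state.
- status.get_state(): the state, without advancing time (a new reading comes with each control period).
- imaging.capture(name): name is "side" or "top"; returns a dict with "color" (420x560x3 uint8, red, green, blue), "z_map" (420x560 float32, m along the optical axis (not along the pixel's ray), 0 where there is no reading), "camera_matrix" (3x3 intrinsics, pixels), "D" ([k1, k2, p1, p2, k3] as OpenCV has them; the pictures are not rectified), "world_to_cam" (4x4, takes a point from world to camera coordinates). Camera axes: x right, y down, z forward; pixel columns grow to the right and rows downward; lengths in m; the calibration is good to about 2 mm. A picture is of the moment at which its call begins.
- env.finish_job(): hands the job in, once; it reports no verdict.
The state is a dict: "t": time; "qpos": joint angles; "joint_velocities": joint speeds; "effort": joint torques, N m; "tool_pos": TCP position; "eef_rot": TCP orientation; "ft_force": force on the tool from outside, world axes, zero at the start; "torque": the same for the moment, N m; "gripper_width": finger opening in m.
Only numpy, scipy, OpenCV 4.12 (cv2) and the standard library are available. Lean on these libraries where they do the work, as an engineer would, in place of code of your own. Each camera call takes 0.05 s, during which the arm holds its last target.

TASK

The worn white drive coupling on the shaft of the blender's motor base must come off to be replaced, but nobody knows whether this motor has a left-hand or a right-hand thread: gripping it gently, as the old nylon cracks easily, try it one way and then the other, and unscrew it whichever way it gives. Lift it straight up off the shaft and finish while still holding it level in the gripper, at least 6 cm above where it sat and touching nothing else. Do not disturb the jug, the glass, the parts tray or the new coupling in the tray.

Things in the scene. Friction and masses are not known exactly. Their poses are not given: they have to be found in the camera images.
- coupling: the worn drive coupling: white ribbed nylon drum, 38 mm in diameter, 28 mm tall, 40 to 75 g, with a dark star socket and a red paint mark in its top. Origin: centre of its underside; z up its axis, x towards the red mark. It sits screwed on the upright shaft; grip it round the drum from above at any yaw. Fingers that press with over 30 N may crack it; 10 to 20 N turns it well.
- shaft_seat (a point): seat of the coupling on the shaft's axis, 9 mm above the base's deck. Coarse thread, hand unknown: the right way the coupling turns against a steady 0.15 N m and climbs 1.6 mm per rad, and is free after 2.7 rad, then lifts off the 19 mm stub; the wrong way it stops dead within 10 degrees and the fingers stall or slip. Until free it cannot be pulled off.
- motor_base: blender motor base, fixed: white and dark grey block 200 x 200 mm, origin at the centre of its underside under the shaft, z up. Dark deck 166 x 166 mm, 135 mm up; at its corners four jar posts 22 mm tall, 66 mm from the axis in x and y. A flat spanner holding the shaft lies on the deck along -x, its top 8 mm above the deck.
- jug: bystander: clear blender jug with orange pieces, white lid and handle, 116 mm across, handle out to 100 mm from the axis (+y), 193 mm tall, standing at one side; origin at the centre of its underside
- tumbler: bystander: empty drinking glass, 78 mm across, 92 mm tall, at the side opposite the jug; origin at the centre of its underside
- parts_tray: bystander: blue open tray, 150 x 110 x 28 mm, on the robot's right; origin at the centre of its underside
- new_coupling: bystander: the new black coupling lying ready in the tray, 38 mm in diameter, 28 mm tall; origin at the centre of its underside
There are look-alikes about, which are no part of the job. Leave any orange look-alike of the coupling alone.

How it is judged:
By the outcome, as a careful person would: the job done as asked, in the order asked, and still so for the second after the job is handed in, while the arm keeps its last pose, push and grip.
It also fails if it takes over 54 s, if anything falls off the work surface, if the arm or the gripper's body presses on something with over 40 N, if the wrist force passes 120 N, or if a joint passes its speed limit or range.

## Working session

There is one attempt and no reset: what is moved stays moved. The work goes in short steps, Python scripts to look and compute and a tool call to move; the robot and the scene stay as the last step left them, time stands still between calls to the robot, and variables do not carry over. Pictures are saved under pics/ and viewed, and the job is handed in when it is done.

Besides the shell and the picture viewer there is one more tool, called after "Request:" by a JSON object that holds its "method" and its "body", one argument or row to a line. move_arm: Moves the arm, as the interface text tells. Its arguments: {"type":"object","properties":{"targets":{"type":"array"}},"required":["targets"]}

```bash
ls; mkdir -p pics; cat > h.py <<'E'
import numpy as np, cv2, pickle
from station import status, imaging, env
E
python3 - <<'E'
from h import *
print(status.get_state())
for n in ("top","side"):
    c=imaging.capture(n); pickle.dump(c,open(n+".pkl","wb"))
    cv2.imwrite(f"pics/{n}1.png",c["color"][:,:,::-1]); print(c["camera_matrix"],c["D"],c["world_to_cam"])
E
```

```text
pics
{'t': 0.0, 'qpos': array([-1.51881082e+00,  2.59316544e-01,  1.53609483e+00,  8.01166238e-06,
        1.34797116e+00, -2.02797599e-01]), 'joint_velocities': array([-0.0013241 ,  0.00031942,  0.00061048, -0.0007058 , -0.00016062,
        0.00083675]), 'effort': array([ 1.73049379e-03, -4.37301135e+01, -2.84001410e+01,  7.21022417e-02,
        4.12707939e-02, -1.45207127e-04]), 'tool_pos': array([ 0.13861815, -0.53169689,  0.22582721]), 'eef_rot': array([ 2.08660931,  0.26911917, -2.08630928]), 'ft_force': array([ 0.51120128, -0.37727454, -0.14937344]), 'torque': array([-0.00923288,  0.014287  ,  0.02502659]), 'gripper_width': 0.09299145510115123}
[[540.60996139   0.         278.85135814]
 [  0.         540.60996139 219.73360592]
 [  0.           0.           1.        ]] [-0.15220301  0.          0.          0.          0.        ] [[ 0.01534295 -0.99986502 -0.00587647  0.0154083 ]
 [-0.98883117 -0.01430173 -0.14835219  0.54337595]
 [ 0.14824812  0.008087   -0.98891713  1.29347945]
 [ 0.          0.          0.          1.        ]]
[[514.13622597   0.         281.07455441]
 [  0.         514.13622597 215.09911855]
 [  0.           0.           1.        ]] [0.05642397 0.         0.         0.         0.        ] [[ 0.88555923 -0.46440732 -0.01052124 -0.49150018]
 [-0.23630728 -0.4308737  -0.87092291  0.24436923]
 [ 0.39992965  0.77374007 -0.49130701  1.1309106 ]
 [ 0.          0.          0.          1.        ]]
```

View pics/top1.png

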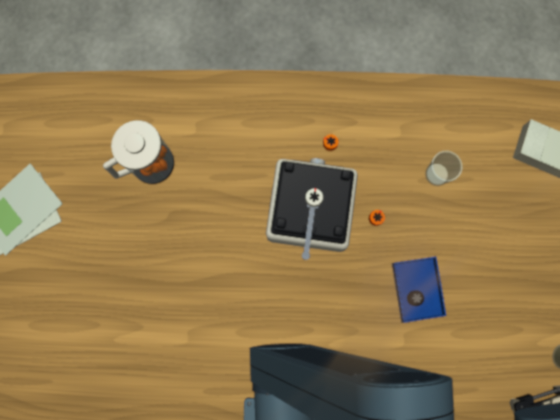

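View pics/side1.png

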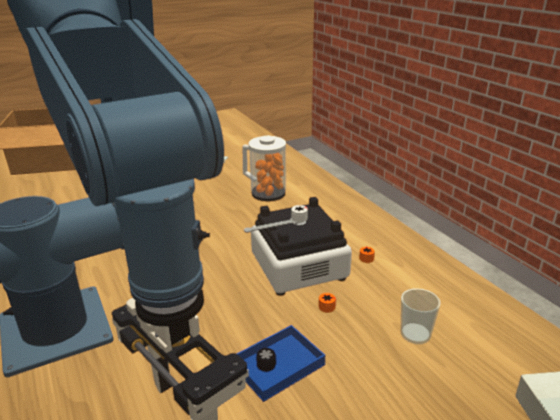

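The top view shows the coupling at (314,197) on the base, the jug at left (145,150), the glass at (445,168), the tray at (418,290) and two orange look-alikes. In the side view the coupling is at (299,214).

```bash
cat >> h.py <<'E'
def ray(c,uv,z):
    K=c["camera_matrix"];T=c["world_to_cam"]
    p=cv2.undistortPoints(np.float64([[uv]]),K,c["D"])[0,0]
    R=T[:3,:3];o=-R.T@T[:3,3];d=R.T@np.array([p[0],p[1],1]);return o+d*(z-o[2])/d[2]
def lineof(c,uv):
    a=ray(c,uv,0.);b=ray(c,uv,.3);return a,(b-a)/np.linalg.norm(b-a)
E
python3 - <<'E'
from h import *
T=pickle.load(open("top.pkl","rb"));S=pickle.load(open("side.pkl","rb"))
for n,c,(u,v) in(("top",T,(314,197)),("side",S,(299,214))):
    i=c["color"][v-18:v+19,u-18:u+19]
    cv2.imwrite(f"pics/{n}_crop.png",cv2.resize(i[:,:,::-1],None,fx=14,fy=14,interpolation=0))
    m=((i.min(2)>140)).astype(np.uint8)
    k,l,st,ce=cv2.connectedComponentsWithStats(m)
    for s,q in zip(st[1:],ce[1:]): print(n,s,q+[u-18,v-18])
    print(np.round(c["z_map"][v-1:v+2,u-1:u+2],3))
for z in(.135,.172): print(ray(T,(314,197),z))
E
```

```text
top [ 10  10  17  16 145] [313.7862069  196.84137931]
[[1.207 1.212 1.21 ]
 [1.213 1.208 1.211]
 [1.205 1.212 1.206]]
side [11  9 15  8 78] [298.93589744 208.75641026]
side [ 0 24 14  4 22] [286.86363636 221.54545455]
side [17 25  7  4 12] [301.25       222.83333333]
[[1.217 1.219 1.217]
 [1.215 1.221 1.222]
 [1.215 1.217 1.215]]
[ 0.58312667 -0.05752802  0.135     ]
[ 0.57594288 -0.05540606  0.172     ]
```

```bash
python3 -c "
import cv2,numpy as np
a=cv2.imread('pics/top_crop.png');b=cv2.imread('pics/side_crop.png');cv2.imwrite('pics/crops.png',cv2.resize(np.hstack([a,b]),(800,400)))"
```

```text
(no output)
```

View pics/crops.png

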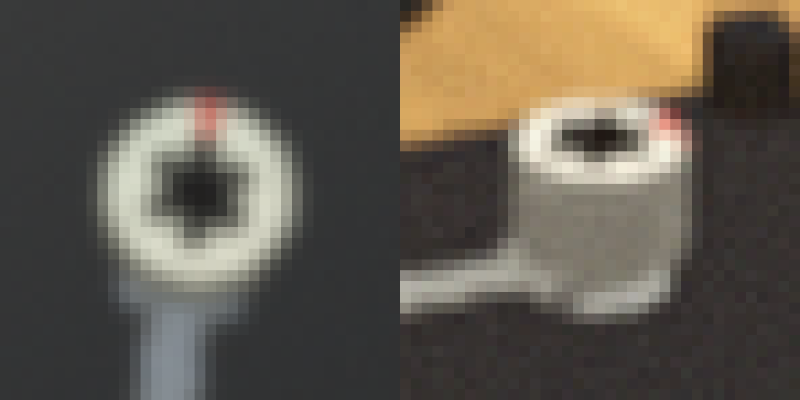

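```bash
python3 - <<'E'
from h import *
from scipy.spatial.transform import Rotation as R
T=pickle.load(open("top.pkl","rb"));S=pickle.load(open("side.pkl","rb"))
a,d=lineof(T,(313.8,196.4));b,e=lineof(S,(299.0,208.3))
M=np.stack([d,-e],1);x,*_=np.linalg.lstsq(M,b-a,rcond=None)
print(a+d*x[0],b+e*x[1]); print(ray(T,(313.8,196.4),.172),ray(S,(299,208.3),.172))
# spanner, corners, posts
p=ray(T,(306,257),.143);q=ray(T,(312.5,210),.143);print("spanner",p,q,np.degrees(np.arctan2(*(q-p)[1::-1])))
g=T["color"].astype(int)
m=((g.max(2)<75)).astype(np.uint8);m[:150]=0;m[260:]=0;m[:,:250]=0;m[:,370:]=0
k,l,st,ce=cv2.connectedComponentsWithStats(m);i=1+st[1:,4].argmax()
h=cv2.convexHull(np.argwhere(l==i)[:,::-1].astype(np.float32))
r=cv2.minAreaRect(h);print(r)
w=np.array([ray(T,q,.135) for q in cv2.boxPoints(r)]);print(w,w.mean(0))
for n,uv,z in(("jug",(140,140),.193),("tumbler top",(447,164),.092),("tray",(418,290),.02),("o1",(331,142),.03),("o2",(377,217),.03)): print(n,ray(T,uv,z))
s=status.get_state();print(R.from_rotvec(s["eef_rot"]).as_matrix().round(3))
c=T["color"][150:260,255:370,::-1];cv2.imwrite("pics/base.png",cv2.resize(c,None,fx=5,fy=5))
E
```

```text
[ 0.57768453 -0.0550628   0.17004696] [ 0.57697142 -0.05475599  0.16989021]
[ 0.5773031  -0.05495154  0.172     ] [ 0.57506477 -0.05810966  0.172     ]
spanner [ 0.44366524 -0.03984     0.143     ] [ 0.55130913 -0.0537965   0.143     ] -7.387440083832061
((312.47998046875, 202.13998413085938), (73.96337127685547, 72.26631164550781), 8.13010311126709)
[[ 0.49877537  0.04074848  0.135     ]
 [ 0.667223    0.01988847  0.135     ]
 [ 0.64486465 -0.15107646  0.135     ]
 [ 0.47711334 -0.12659705  0.135     ]] [ 0.57199409 -0.05425914  0.135     ]
jug [0.69846627 0.33985735 0.193     ]
tumbler top [ 0.67916857 -0.38608402  0.092     ]
tray [ 0.37454408 -0.32495619  0.02      ]
o1 [ 0.74723379 -0.10644398  0.03      ]
o2 [ 0.55512681 -0.22158771  0.03      ]
[[-0.     0.252 -0.968]
 [ 0.002 -0.968 -0.252]
 [-1.    -0.002 -0.   ]]
```

View pics/base.png

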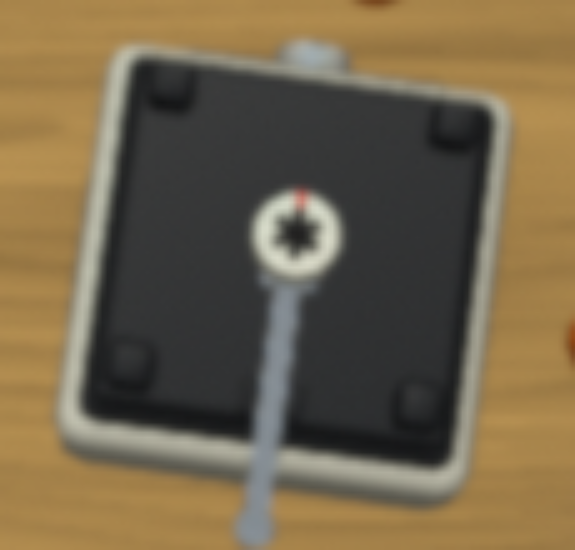

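The shaft axis is near (0.576, -0.055) and the coupling's top is near z 0.171, against 0.172 expected. The base yaw is about -7.5°, and nothing stands in the way of a move at the present height.

Request:
{"method": "move_arm", "body": {
  "targets": [
    [1,[0,-1.75,-2.7],0],
    [1,[0,-1.75,-2.7],0],
    [1,[0,-1.75,-2.7],0],
    [1,[0,-1.75,-2.7],0],
    [1,[0,-1.75,-2.7],0],
    [1,[0,-1.75,-2.7],0],
    [1,[0,-1.75,-2.7],0],
    [1,[0,-1.75,-2.7],0],
    [1,[0,-1.75,-2.7],0],
    [1,[0,-1.75,-2.7],0],
    [1,[0,-1.75,-2.7],0],
    [1,[0,-1.75,-2.7],0],
    [1,[0,-1.75,-2.7],0],
    [1,[0,-1.75,-2.7],0],
    [1,[0,-1.75,-2.7],0],
    [1,[0,-1.75,-2.7],0],
    [1,[0,-1.75,-2.7],0],
    [1,[0,-1.75,-2.7],0],
    [1,[0,-1.75,-2.7],0],
    [1,[0,-1.75,-2.7],0]
  ]
}}

```text
t: 1.77
tool_pos: [0.5736, -0.0559, 0.2262]
eef_rot: [2.085, 0.268, -2.087]
ft_force: [-0.5, -1.5, 0.2]
gripper_width: 0.0929
```

Request:
{"method": "move_arm", "body": {
  "targets": [
    [1,[0,0,0],-0.1],
    [1,[0,0,0],-0.1],
    [1,[0,0,0],-0.1],
    [1,[0,0,0],-0.1],
    [1,[0,0,0],-0.1],
    [1,[0,0,0],-0.1],
    [1,[0,0,0],-0.1],
    [1,[0,0,0],-0.1],
    [1,[0,0,0],-0.1],
    [1,[0,0,0],-0.1],
    [1,[0,0,0],0],
    [1,[0,0,0],0]
  ]
}}

```text
t: 2.77
tool_pos: [0.5728, -0.0574, 0.2263]
eef_rot: [1.44, 1.042, -1.441]
ft_force: [0.2, 0.4, 1.5]
gripper_width: 0.0931
```

```bash
python3 - <<'E'
from h import *
from scipy.spatial.transform import Rotation as R
s=status.get_state();print(s["t"],s["qpos"].round(3),s["tool_pos"],s["ft_force"],s["torque"]);M=R.from_rotvec(s["eef_rot"]).as_matrix();print(M.round(3))
print("to go cm",100*M.T@(np.array([.5765,-.055,.157])-s["tool_pos"]))
out=[]
for n in ("top","side"):
    c=imaging.capture(n); out.append(c["color"][120:280,200:440,::-1])
cv2.imwrite("pics/2.png",cv2.resize(np.vstack(out),None,fx=1.8,fy=1.8))
E
```

```text
2.7667 [-0.294  0.305  1.472 -0.     1.365  0.025] [ 0.57279085 -0.05738063  0.22627257] [0.16009249 0.4080716  1.48038505] [-0.11265257 -0.04556265  0.04019271]
[[-0.001  0.95  -0.314]
 [ 0.    -0.314 -0.95 ]
 [-1.    -0.001  0.   ]]
to go cm [ 6.92702954  0.28293449 -0.3425666 ]
```

View pics/2.png

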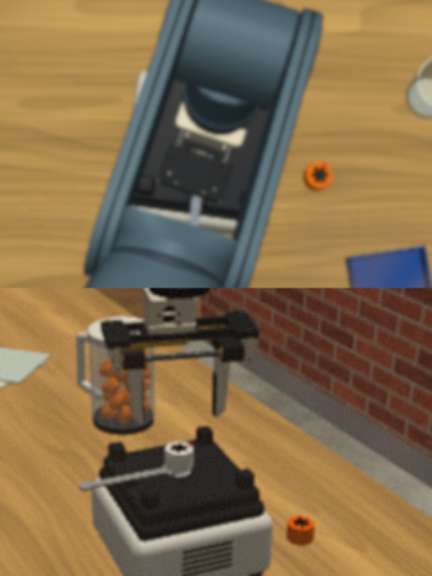

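The top view shows the arm over the coupling. In the side view the open fingers straddle it from above, with the coupling at about (179,457) in the picture. I'll centre and lower.

Request:
{"method": "move_arm", "body": {
  "targets": [
    [1,[0.5,0.15,-0.15],0],
    [1,[0.6,0.15,-0.15],0],
    [1,[0.6,0,0],0],
    [1,[0.6,0,0],0],
    [1,[0.6,0,0],0],
    [1,[0.6,0,0],0],
    [1,[0.6,0,0],0],
    [1,[0.6,0,0],0],
    [1,[0.6,0,0],0],
    [1,[0.6,0,0],0],
    [1,[0.6,0,0],0],
    [1,[0.4,0,0],0],
    [1,[0,0,0],0],
    [1,[0,0,0],0]
  ]
}}

```text
t: 4.03
tool_pos: [0.5767, -0.0555, 0.1574]
eef_rot: [1.438, 1.043, -1.438]
ft_force: [0.1, -0.7, 0.3]
gripper_width: 0.093
```

Request:
{"method": "move_arm", "body": {
  "targets": [
    [0.6,[0,0,0],0],
    [0.5,[0,0,0],0],
    [0.5,[0,0,0],0],
    [0.5,[0,0,0],0],
    [0.48,[0,0,0],0],
    [0.46,[0,0,0],0],
    [0.46,[0,0,0],0],
    [0.46,[0,0,0],0]
  ]
}}

```text
t: 4.7
tool_pos: [0.5768, -0.0555, 0.1577]
eef_rot: [1.438, 1.043, -1.438]
ft_force: [-0.8, 0.2, 0.2]
gripper_width: 0.045
```

```bash
python3 - <<'E'
from h import *
from scipy.spatial.transform import Rotation as R
s=status.get_state();print(s["t"],s["qpos"].round(3),s["tool_pos"],s["ft_force"],s["torque"],s["gripper_width"]);M=R.from_rotvec(s["eef_rot"]).as_matrix();print(M.round(3))
print("to go cm",100*M.T@(np.array([.5765,-.055,.157])-s["tool_pos"]))
c=imaging.capture("side"); cv2.imwrite("pics/3.png",cv2.resize(c["color"][150:270,220:380,::-1],None,fx=5,fy=5))
E
```

```text
4.7 [-0.288  0.364  1.562  0.     1.216  0.028] [ 0.57677804 -0.05550376  0.15768457] [-0.75603809  0.18097213  0.20850841] [-0.06008374 -0.05698855 -0.01734239] 0.04496642764002062
[[ 0.     0.95  -0.311]
 [ 0.    -0.311 -0.95 ]
 [-1.     0.    -0.   ]]
to go cm [ 0.06845571 -0.04208568 -0.0392397 ]
```

View pics/3.png

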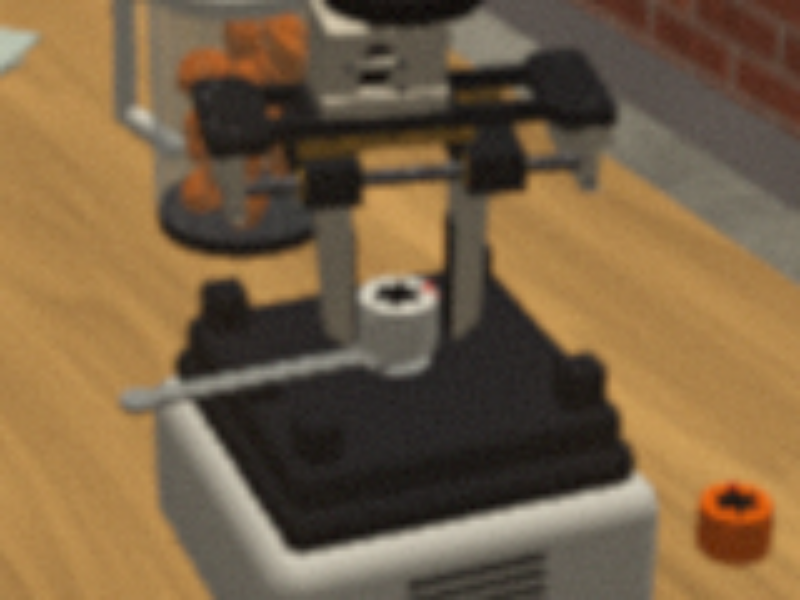

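The side view shows the coupling at (397,320) between the two fingers, its red mark at (430,287), and the fingertips clear of the deck and the spanner. I'll close gently, slightly under the drum's width.

Request:
{"method": "move_arm", "body": {
  "targets": [
    [0.44,[0,0,0],0],
    [0.43,[0,0,0],0],
    [0.42,[0,0,0],0],
    [0.415,[0,0,0],0],
    [0.41,[0,0,0],0],
    [0.405,[0,0,0],0],
    [0.4,[0,0,0],0],
    [0.4,[0,0,0],0]
  ]
}}

```text
t: 5.42
tool_pos: [0.5766, -0.0554, 0.1576]
eef_rot: [1.438, 1.043, -1.438]
ft_force: [-1.6, 1.3, 1.0]
gripper_width: 0.0376
```

```bash
cat > st.py <<'E'
from h import *
s=status.get_state();print(s["t"],s["qpos"].round(3),s["tool_pos"],s["eef_rot"],s["ft_force"].round(2),s["torque"].round(3),s["gripper_width"])
E
python3 st.py
```

```text
5.4167 [-0.288  0.364  1.562  0.     1.216  0.028] [ 0.57657004 -0.05541852  0.15761299] [ 1.43789482  1.04323134 -1.43837896] [-1.61  1.26  1.  ] [ 0.064  0.195 -0.013] 0.037578456885975636
```

Request:
{"method": "move_arm", "body": {
  "targets": [
    [0.4,[0,0,0],-0.04],
    [0.4,[0,0,0],-0.04],
    [0.4,[0,0,0],-0.04],
    [0.4,[0,0,0],-0.04],
    [0.4,[0,0,0],0]
  ]
}}

```text
t: 5.83
tool_pos: [0.5765, -0.055, 0.1576]
eef_rot: [1.323, 1.133, -1.322]
ft_force: [-3.0, 3.4, 1.6]
gripper_width: 0.038
```

```bash
python3 st.py; python3 - <<'E'
from h import *
c=imaging.capture("side"); cv2.imwrite("pics/4.png",cv2.resize(c["color"][190:240,270:330,::-1],None,fx=10,fy=10))
E
```

```text
5.8333 [-2.880e-01  3.640e-01  1.562e+00  1.000e-03  1.216e+00 -1.340e-01] [ 0.57650871 -0.0549597   0.15763523] [ 1.3227139   1.13312353 -1.3223417 ] [-2.95  3.36  1.59] [ 0.351  0.246 -0.135] 0.038019324914641016
```

View pics/4.png

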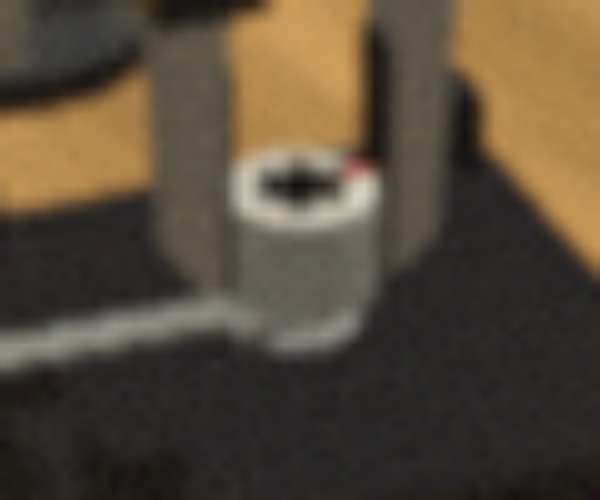

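Request:
{"method": "move_arm", "body": {
  "targets": [
    [0.4,[-0.01,0,0],-0.04],
    [0.4,[-0.01,0,0],-0.04],
    [0.4,[-0.01,0,0],-0.04],
    [0.4,[-0.01,0,0],-0.04],
    [0.4,[0,0,0],0]
  ]
}}

```text
t: 6.3
tool_pos: [0.5763, -0.0549, 0.1578]
eef_rot: [1.206, 1.213, -1.206]
ft_force: [-2.3, 3.7, 0.4]
gripper_width: 0.0378
```

```bash
python3 st.py; python3 - <<'E'
from h import *
c=imaging.capture("side"); cv2.imwrite("pics/5.png",cv2.resize(c["color"][190:240,270:330,::-1],None,fx=10,fy=10))
E
```

```text
6.3 [-2.880e-01  3.640e-01  1.562e+00  1.000e-03  1.217e+00 -2.920e-01] [ 0.57628643 -0.05486778  0.15780043] [ 1.20641637  1.21284958 -1.20644524] [-2.3   3.69  0.45] [ 0.576  0.371 -0.131] 0.03777792037822988
```

View pics/5.png

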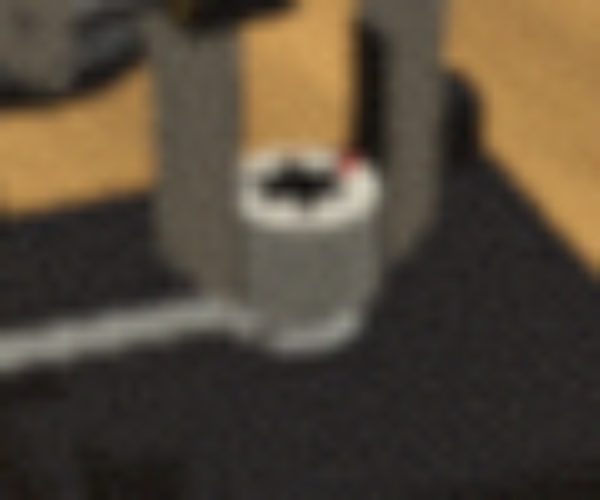

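The red mark moved from (362,165) to (348,158) with a steady torque of about 0.13 N m, so it seems to turn anticlockwise. I'll check over a larger angle, climbing with it.

Request:
{"method": "move_arm", "body": {
  "targets": [
    [0.4,[-0.01,0,0],-0.06],
    [0.4,[-0.01,0,0],-0.06],
    [0.4,[-0.01,0,0],-0.06],
    [0.4,[-0.01,0,0],-0.06],
    [0.4,[-0.01,0,0],-0.06],
    [0.4,[-0.01,0,0],-0.06],
    [0.4,[-0.01,0,0],-0.06],
    [0.4,[-0.01,0,0],-0.06],
    [0.4,[0,0,0],0]
  ]
}}

```text
t: 7.1
tool_pos: [0.5756, -0.0547, 0.1584]
eef_rot: [0.845, 1.404, -0.845]
ft_force: [-3.8, 3.1, 1.4]
gripper_width: 0.0375
```

```bash
python3 st.py; python3 - <<'E'
from h import *
c=imaging.capture("side"); cv2.imwrite("pics/6.png",cv2.resize(c["color"][190:240,270:330,::-1],None,fx=10,fy=10))
E
```

```text
7.1 [-2.880e-01  3.630e-01  1.561e+00  1.000e-03  1.220e+00 -7.730e-01] [ 0.57561203 -0.05468524  0.15844304] [ 0.84514043  1.40354118 -0.84535899] [-3.81  3.13  1.38] [ 0.66   0.653 -0.121] 0.03754832377745168
```

View pics/6.png

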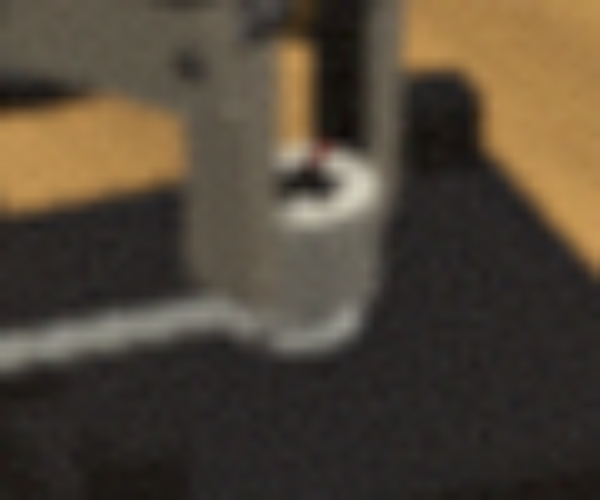

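The mark is now at (320,150) and has followed the gripper well past 10°, so the thread is right-hand and gives anticlockwise. I'll carry on.

Request:
{"method": "move_arm", "body": {
  "targets": [
    [0.4,[-0.016,0,0],-0.1],
    [0.4,[-0.016,0,0],-0.1],
    [0.4,[-0.016,0,0],-0.1],
    [0.4,[-0.016,0,0],-0.1],
    [0.4,[-0.016,0,0],-0.1],
    [0.4,[-0.016,0,0],-0.1],
    [0.4,[-0.016,0,0],-0.1],
    [0.4,[-0.016,0,0],-0.1],
    [0.4,[-0.016,0,0],-0.1],
    [0.4,[-0.016,0,0],-0.1],
    [0.4,[0,0,0],0]
  ]
}}

```text
t: 8.07
tool_pos: [0.5777, -0.0559, 0.1606]
eef_rot: [0.067, 1.568, -0.068]
ft_force: [1.1, -0.2, -1.6]
gripper_width: 0.0376
```

```bash
python3 st.py; python3 - <<'E'
from h import *
c=imaging.capture("side"); cv2.imwrite("pics/7.png",cv2.resize(c["color"][190:240,270:330,::-1],None,fx=10,fy=10))
E
```

```text
8.0667 [-0.289  0.362  1.557 -0.     1.22  -1.774] [ 0.57765477 -0.05594454  0.16059134] [ 0.06656067  1.56789714 -0.06750756] [ 1.06 -0.24 -1.63] [ 0.177 -0.338 -0.175] 0.037611961437351
```

View pics/7.png

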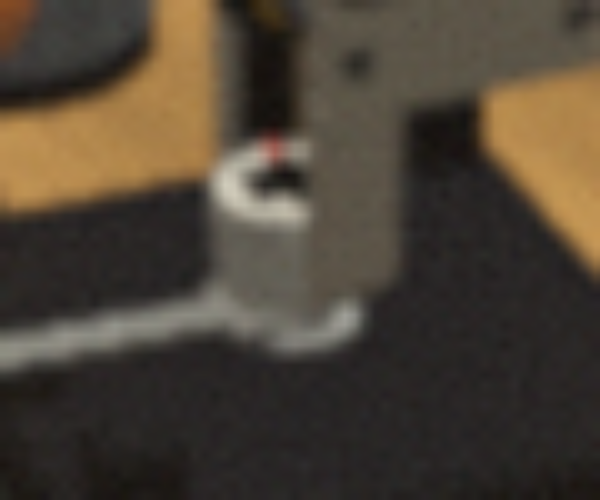

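```bash
python3 st.py; python3 - <<'E'
from h import *
o=[]
for i in range(2):
    c=imaging.capture("side"); o.append(c["color"].astype(float))
im=np.mean(o,0).astype(np.uint8)
cv2.imwrite("pics/8.png",cv2.resize(im[170:240,250:340,::-1],None,fx=8,fy=8,interpolation=cv2.INTER_CUBIC))
c=imaging.capture("top"); cv2.imwrite("pics/8t.png",cv2.resize(c["color"][150:260,260:370,::-1],None,fx=5,fy=5))
E
```

```text
8.1167 [-0.289  0.362  1.557 -0.     1.221 -1.769] [ 0.57749887 -0.05591436  0.16052671] [ 0.07051239  1.56811574 -0.07138786] [ 1.66  0.66 -0.27] [ 0.175 -0.368 -0.147] 0.03767291963604445
```

View pics/8.png

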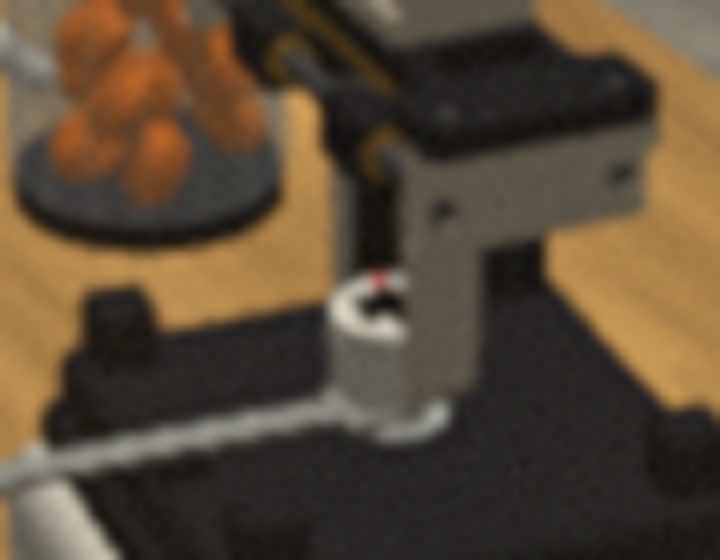

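View pics/8t.png

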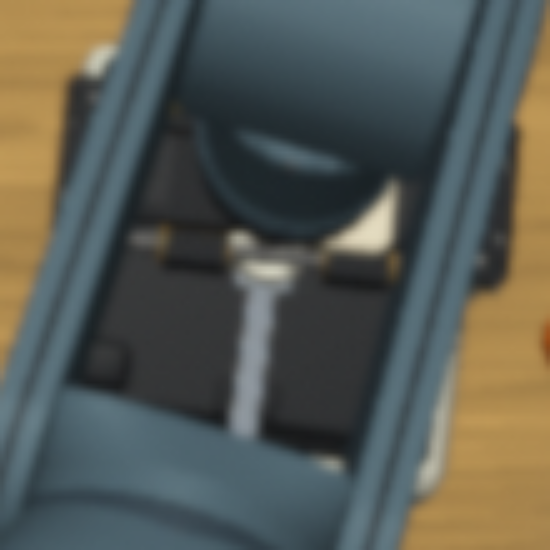

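```bash
cat >> h.py <<'E'
def red(c,box):
    u0,v0,u1,v1=box;i=c["color"][v0:v1,u0:u1].astype(float)
    w=np.clip(i[...,0]-1.35*np.maximum(i[...,1],i[...,2])-8,0,None)
    yy,xx=np.mgrid[v0:v1,u0:u1];return (w*xx).sum()/w.sum(),(w*yy).sum()/w.sum(),w.sum()
E
python3 - <<'E'
from h import *
S=pickle.load(open("side.pkl","rb"))
c0=ray(S,(299,208.3),.172)
r=red(S,(290,200,312,215));p=ray(S,r[:2],.172)-c0;print(r,p,np.arctan2(p[1],p[0]),np.hypot(p[0],p[1]))
c=imaging.capture("side");r=red(c,(288,198,312,212));print(r)
for dz in(.002,.003,.0043):
    p=ray(c,r[:2],.172+dz)-c0;print(dz,p,np.arctan2(p[1],p[0]),np.hypot(p[0],p[1]))
E
```

```text
(np.float64(305.52765126870526), np.float64(206.50487963565385), np.float64(76.84999999999992)) [0.01820088 0.00028366 0.        ] 0.01558390016203251 0.01820308597659286
(np.float64(296.692033293698), np.float64(204.08145065398338), np.float64(84.09999999999997))
0.002 [0.00375438 0.01806768 0.002     ] 1.3659167681048974 0.018453624719219686
0.003 [0.00284122 0.01644204 0.003     ] 1.3996840860133706 0.016685721710044493
0.0043 [0.00165411 0.01432872 0.0043    ] 1.4558645659481262 0.014423880087272117
```

By the red mark the coupling has turned about 1.4 rad out of the gripper's 1.8, so it slips a little. I'll tighten slightly and go on.

Request:
{"method": "move_arm", "body": {
  "targets": [
    [0.395,[0,0,0],0],
    [0.39,[0,0,0],0],
    [0.39,[0,0,0],0],
    [0.39,[-0.013,0,0],-0.08],
    [0.39,[-0.013,0,0],-0.08],
    [0.39,[-0.013,0,0],-0.08],
    [0.39,[-0.013,0,0],-0.08],
    [0.39,[-0.013,0,0],-0.08],
    [0.39,[-0.013,0,0],-0.08],
    [0.39,[0,0,0],0]
  ]
}}

```text
t: 9.15
tool_pos: [0.5769, -0.0549, 0.1613]
eef_rot: [-0.31, 1.548, 0.311]
ft_force: [2.5, 2.6, -1.3]
gripper_width: 0.0376
```

```bash
python3 st.py; cat > mk.py <<'E'
from h import *
import sys
S=pickle.load(open("side.pkl","rb"));c0=ray(S,(299,208.3),.172)
c=imaging.capture("side");r=red(c,(288,198,312,212));print(r)
for dz in(.002,.003,.0043):
    p=ray(c,r[:2],.172+dz)-c0;print(dz,p,np.arctan2(p[1],p[0]),np.hypot(p[0],p[1]))
cv2.imwrite(sys.argv[1],cv2.resize(c["color"][180:240,265:335,::-1],None,fx=9,fy=9,interpolation=cv2.INTER_CUBIC))
E
python3 mk.py pics/9.png
```

```text
9.15 [-2.880e-01  3.610e-01  1.557e+00  1.000e-03  1.224e+00 -2.255e+00] [ 0.57692333 -0.05493423  0.16131588] [-0.30979087  1.54785423  0.3110073 ] [ 2.46  2.58 -1.26] [ 0.545 -0.575 -0.12 ] 0.037596663171215974
(np.float64(293.2241379310345), np.float64(203.99999999999997), np.float64(2.8999999999999844))
0.002 [-0.00340494  0.02248107  0.002     ] 1.721112112028698 0.022737463176889145
0.003 [-0.00430595  0.02084795  0.003     ] 1.7744730901260535 0.021287982642620242
0.0043 [-0.00547726  0.01872489  0.0043    ] 1.8553696270694333 0.019509533421329318
```

View pics/9.png

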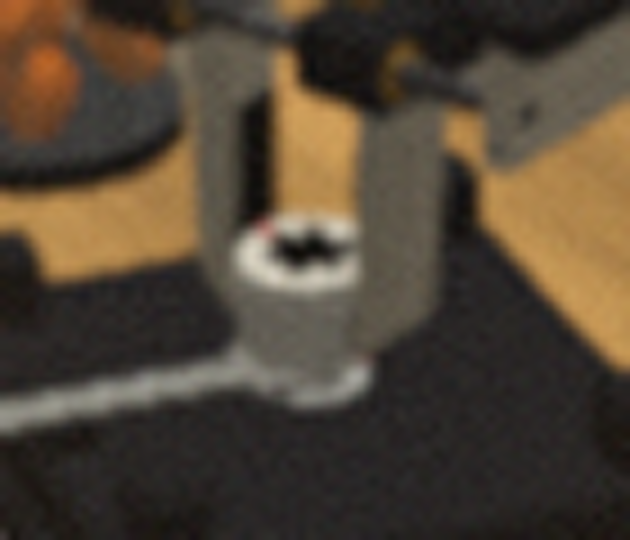

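The mark is at about (265,227) in the crop, so the coupling is following the gripper. I'll carry on to near the last joint's limit.

Request:
{"method": "move_arm", "body": {
  "targets": [
    [0.385,[-0.013,0,0],-0.08],
    [0.385,[-0.013,0,0],-0.08],
    [0.385,[-0.013,0,0],-0.08],
    [0.385,[-0.013,0,0],-0.08],
    [0.385,[-0.013,0,0],-0.08],
    [0.385,[-0.013,0,0],-0.08],
    [0.385,[-0.013,0,0],-0.08],
    [0.385,[-0.013,0,0],-0.08],
    [0.385,[-0.013,0,0],-0.08],
    [0.385,[0,0,0],0]
  ]
}}

```text
t: 10.03
tool_pos: [0.5755, -0.0554, 0.1621]
eef_rot: [-0.865, 1.394, 0.868]
ft_force: [-2.3, 0.8, -0.2]
gripper_width: 0.0376
```

```bash
python3 st.py;python3 mk.py pics/10.png
```

```text
10.0333 [-2.880e-01  3.600e-01  1.557e+00 -1.000e-03  1.228e+00 -2.973e+00] [ 0.57552908 -0.05538989  0.16212966] [-0.86511512  1.39374978  0.86772534] [-2.34  0.78 -0.21] [ 0.25   0.298 -0.101] 0.03760482366457085
(np.float64(292.6192468619247), np.float64(206.86359832635983), np.float64(59.74999999999996))
0.002 [-0.01169221  0.01044563  0.002     ] 2.412445375408546 0.015678614199679856
0.003 [-0.01257916  0.00883293  0.003     ] 2.5294001111744144 0.015370615023729467
0.0043 [-0.01373219  0.00673642  0.0043    ] 2.6855280104341213 0.01529549785687007
```

View pics/10.png

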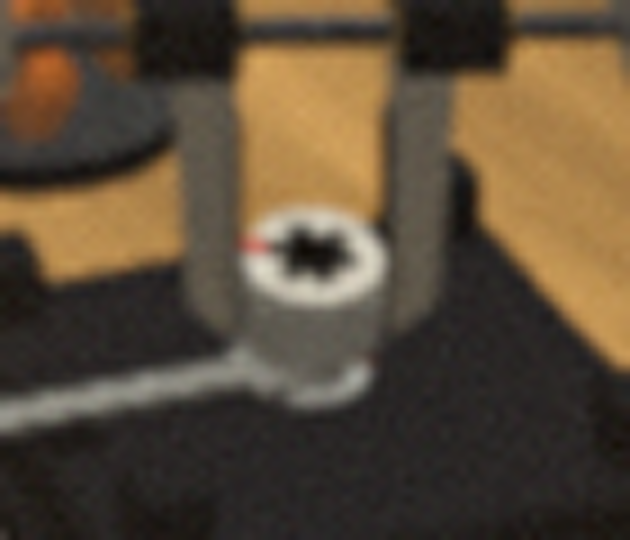

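The mark is at (252,243) in the crop, so the coupling has turned about 2.6 rad, and the joint limit is near. I'll open a little, turn back, regrip and turn some more.

Request:
{"method": "move_arm", "body": {
  "targets": [
    [0.42,[0,0,0],0],
    [0.46,[0,0,0],0],
    [0.5,[0,0,0],0],
    [0.52,[0,0,0],0],
    [0.52,[0,0,0],0],
    [0.52,[0,0,0],0.1],
    [0.52,[0,0,0],0.1],
    [0.52,[0,0,0],0.1],
    [0.52,[0,0,0],0.1],
    [0.52,[0,0,0],0.1],
    [0.52,[0,0,0],0.1],
    [0.52,[0,0,0],0.1],
    [0.52,[0,0,0],0.1],
    [0.52,[0,0,0],0.1],
    [0.52,[0,0,0],0.1],
    [0.52,[0,0,0],0.1],
    [0.52,[0,0,0],0.1],
    [0.52,[0,0,0],0]
  ]
}}

```text
t: 11.58
tool_pos: [0.5769, -0.0556, 0.1625]
eef_rot: [0.071, 1.569, -0.071]
ft_force: [-0.4, 0.0, -0.3]
gripper_width: 0.0483
```

```bash
python3 st.py;python3 mk.py pics/11.png
```

```text
11.5833 [-0.288  0.36   1.555 -0.     1.226 -1.768] [ 0.57692002 -0.05561772  0.1624908 ] [ 0.07116491  1.56931038 -0.07137308] [-0.36  0.01 -0.27] [ 0.046 -0.171  0.04 ] 0.048280145204952815
(np.float64(291.9916765755054), np.float64(207.0), np.float64(42.04999999999994))
0.002 [-0.01334112  0.01056982  0.002     ] 2.471580652922588 0.017020771722799415
0.003 [-0.01422527  0.00895691  0.003     ] 2.579657971528114 0.01681025109958893
0.0043 [-0.01537466  0.00686013  0.0043    ] 2.7219056626685365 0.01683572145693211
```

View pics/11.png

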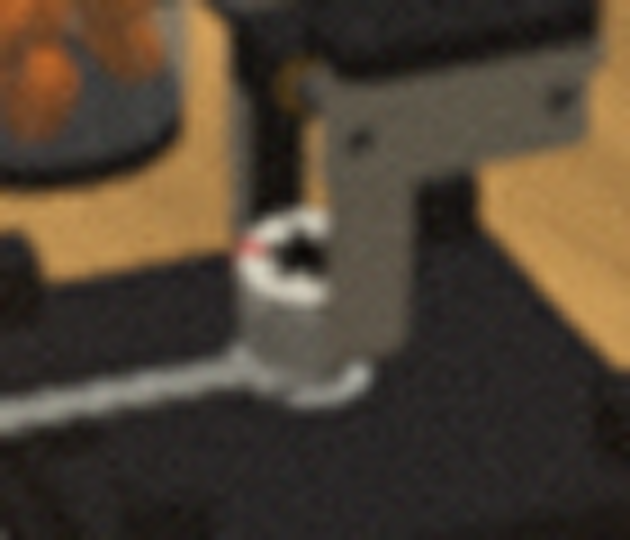

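The mark stayed at (250,247), so the coupling held its place. I'll regrip and turn 0.7 rad more.

Request:
{"method": "move_arm", "body": {
  "targets": [
    [0.48,[0,0,0.08],0],
    [0.44,[0,0,0],0],
    [0.42,[0,0,0],0],
    [0.41,[0,0,0],0],
    [0.4,[0,0,0],0],
    [0.39,[0,0,0],0],
    [0.385,[0,0,0],0],
    [0.385,[0,0,0],0],
    [0.385,[-0.01,0,0],-0.08],
    [0.385,[-0.01,0,0],-0.08],
    [0.385,[-0.01,0,0],-0.08],
    [0.385,[-0.01,0,0],-0.08],
    [0.385,[0,0,0],-0.08],
    [0.385,[0,0,0],-0.08],
    [0.385,[0,0,0],-0.08],
    [0.385,[0,0,0],-0.08],
    [0.385,[0,0,0],-0.08],
    [0.385,[0,0,0],0]
  ]
}}

```text
t: 13.13
tool_pos: [0.5778, -0.0555, 0.1635]
eef_rot: [-0.499, 1.512, 0.499]
ft_force: [-1.9, -2.9, 4.7]
gripper_width: 0.0383
```

```bash
python3 st.py;python3 mk.py pics/12.png
```

```text
13.1333 [-0.288  0.36   1.552  0.     1.228 -2.496] [ 0.57776647 -0.05552747  0.16348264] [-0.49912871  1.51172442  0.49883436] [-1.9  -2.9   4.71] [-0.334  0.136 -0.099] 0.038300716217746736
(np.float64(292.33502538071065), np.float64(210.05076142131978), np.float64(9.849999999999966))
0.002 [-0.01991213 -0.00311084  0.002     ] -2.986617219608278 0.020153661744278354
0.003 [-0.02078512 -0.00470053  0.003     ] -2.919185117947687 0.02131000381752988
0.0043 [-0.02192002 -0.00676713  0.0043    ] -2.8421558988689313 0.022940818290637176
```

View pics/12.png

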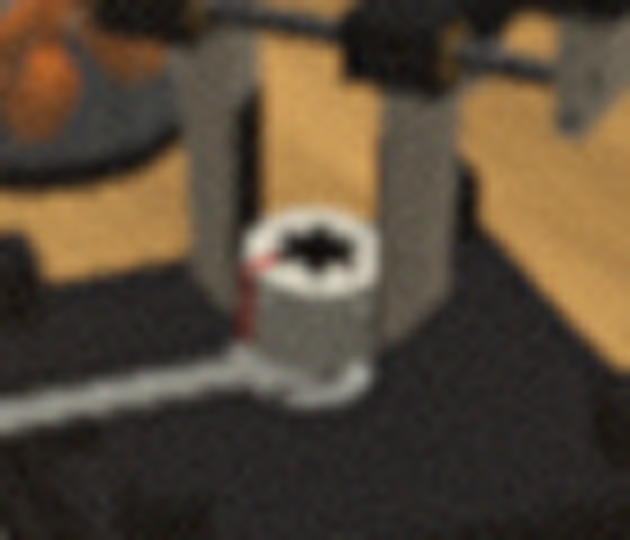

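The mark is at about (262,262), so the coupling has turned over 3 rad and should be free. I'll lift slowly and watch the force.

Request:
{"method": "move_arm", "body": {
  "targets": [
    [0.385,[-0.1,0,0],0],
    [0.385,[-0.1,0,0],0],
    [0.385,[-0.1,0,0],0],
    [0.385,[0,0,0],0]
  ]
}}

```text
t: 13.52
tool_pos: [0.5772, -0.0554, 0.1652]
eef_rot: [-0.495, 1.514, 0.497]
ft_force: [0.1, -2.2, -1.6]
gripper_width: 0.0382
```

```bash
python3 st.py;python3 mk.py pics/13.png
```

```text
13.5167 [-0.288  0.359  1.55   0.     1.234 -2.492] [ 0.57721859 -0.05538033  0.16522597] [-0.49504228  1.51434823  0.49653629] [ 0.12 -2.22 -1.6 ] [-0.282 -0.099  0.003] 0.03822442170495553
(np.float64(292.38201160541587), np.float64(209.55222437137328), np.float64(51.699999999999946))
0.002 [-0.01863321 -0.00101321  0.002     ] -3.0872697144424848 0.01866073580785643
0.003 [-0.01950837 -0.00260646  0.003     ] -3.00877198082603 0.01968172529745255
0.0043 [-0.02064609 -0.00467769  0.0043    ] -2.9187887381923643 0.021169359995882663
```

View pics/13.png

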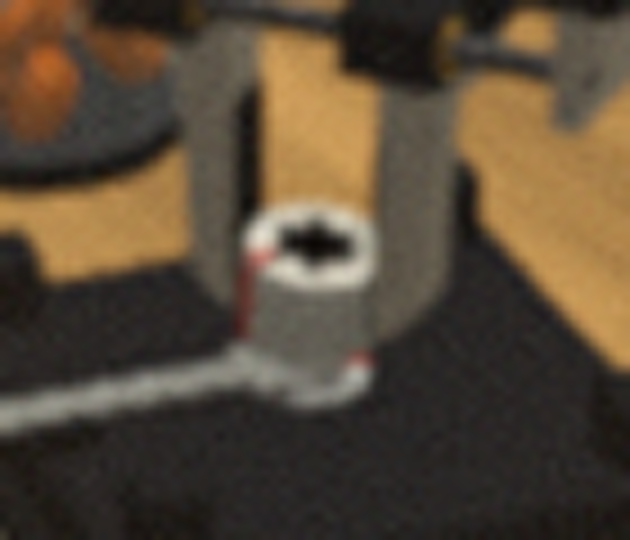

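It rises with almost no force and no torque, so it's free. I'll lift it straight off, with a slightly firmer command for a secure hold.

Request:
{"method": "move_arm", "body": {
  "targets": [
    [0.38,[-0.2,0,0],0],
    [0.38,[-0.3,0,0],0],
    [0.38,[-0.3,0,0],0],
    [0.38,[-0.3,0,0],0],
    [0.38,[-0.3,0,0],0],
    [0.38,[-0.3,0,0],0],
    [0.38,[-0.3,0,0],0],
    [0.38,[-0.3,0,0],0],
    [0.38,[0,0,0],0]
  ]
}}

```text
t: 14.32
tool_pos: [0.578, -0.0556, 0.1897]
eef_rot: [-0.496, 1.512, 0.495]
ft_force: [0.5, 0.8, -1.5]
gripper_width: 0.0385
```

```bash
python3 st.py;python3 mk.py pics/14.png
```

```text
14.3167 [-0.288  0.339  1.516  0.     1.285 -2.492] [ 0.57797931 -0.05564312  0.18971643] [-0.49630453  1.51213693  0.49518611] [ 0.52  0.83 -1.55] [ 0.099 -0.096  0.041] 0.03846770128423229
(np.float64(292.2004310344828), np.float64(203.9773706896552), np.float64(92.79999999999991))
0.002 [-0.00552315  0.02377827  0.002     ] 1.7990264338324125 0.024411293395611888
0.003 [-0.00642056  0.02214294  0.003     ] 1.85301663672415 0.023055013188482184
0.0043 [-0.0075872   0.02001702  0.0043    ] 1.9331019141269878 0.021406700942237934
```

View pics/14.png

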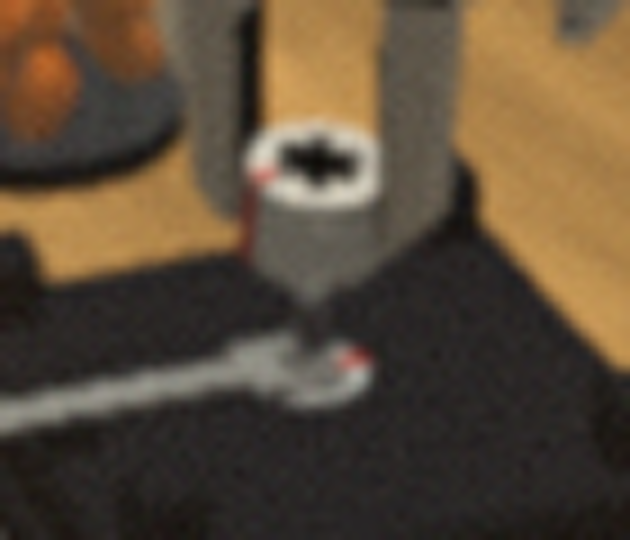

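The coupling has come up with the gripper, with its top at (315,165), and the shaft and spanner show bare below at (325,340). I'll lift about 6 cm more.

Request:
{"method": "move_arm", "body": {
  "targets": [
    [0.38,[-0.4,0,0],0],
    [0.38,[-0.5,0,0],0],
    [0.38,[-0.5,0,0],0],
    [0.38,[-0.5,0,0],0],
    [0.38,[-0.5,0,0],0],
    [0.38,[-0.5,0,0],0],
    [0.38,[-0.5,0,0],0],
    [0.38,[-0.5,0,0],0],
    [0.38,[-0.5,0,0],0],
    [0.38,[-0.5,0,0],0],
    [0.38,[-0.5,0,0],0],
    [0.38,[-0.5,0,0],0],
    [0.38,[-0.3,0,0],0],
    [0.38,[0,0,0],0],
    [0.38,[0,0,0],0],
    [0.38,[0,0,0],0],
    [0.38,[0,0,0],0],
    [0.38,[0,0,0],0]
  ]
}}

```text
t: 15.87
tool_pos: [0.5774, -0.0555, 0.2505]
eef_rot: [-0.496, 1.514, 0.496]
ft_force: [-0.0, 0.1, -0.2]
gripper_width: 0.0387
```

```bash
python3 st.py; python3 - <<'E'
from h import *
o=[imaging.capture("side") for _ in range(2)]
for k,c in enumerate(o): print(red(c,(288,170,305,192)))
c=o[1];cv2.imwrite("pics/15.png",cv2.resize(c["color"][150:240,255:345,::-1],None,fx=6.5,fy=6.5,interpolation=cv2.INTER_CUBIC))
cv2.imwrite("pics/16.png",np.vstack([c["color"][:300],imaging.capture("top")["color"][:300]])[:,:,::-1])
E
```

```text
15.8667 [-0.288  0.299  1.421  0.     1.422 -2.492] [ 0.57742955 -0.05554799  0.25045623] [-0.49553547  1.51387148  0.49613761] [-0.    0.1  -0.22] [ 0.076 -0.092  0.026] 0.038735922428546316
(np.float64(292.0817091454273), np.float64(179.65217391304347), np.float64(66.69999999999992))
(np.float64(291.94103489771356), np.float64(179.7352587244284), np.float64(83.0999999999999))
```

View pics/15.png

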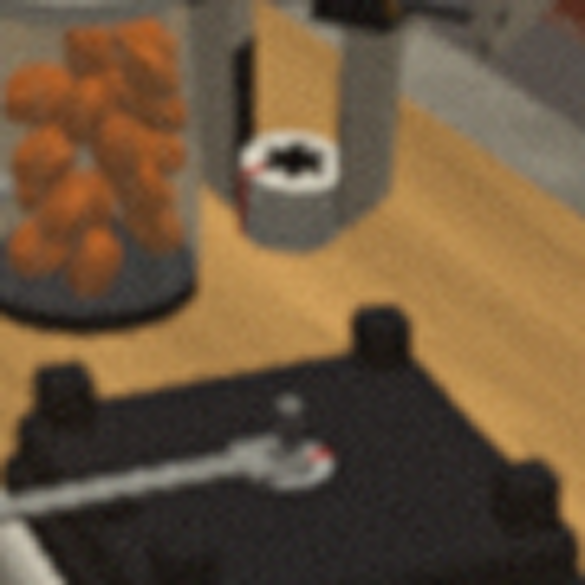

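View pics/16.png

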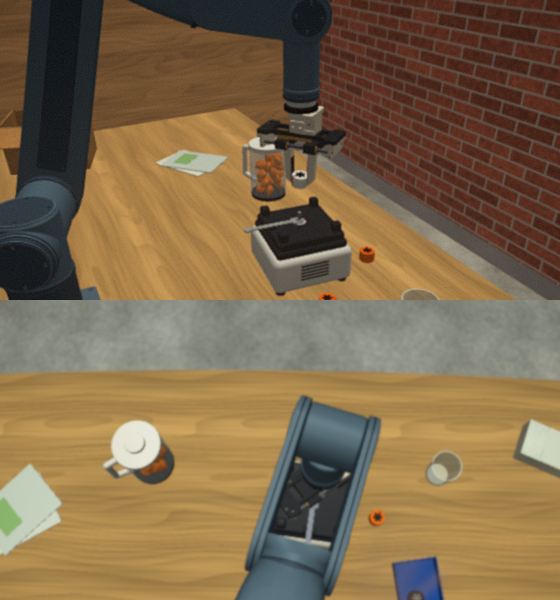

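The coupling is held at (290,170) in the crop, level, with the bare stub standing on the deck at (290,410). The jug, the glass and the visible end of the tray look unmoved. I'll hand in.

```bash
python3 - <<'E'
from h import *
print(env.finish_job())
E
```

```text
the job is handed in; nothing more can be done
None
```

The worn coupling is off the shaft and held level in the gripper, about 9 cm above its seat and touching nothing else. I handed the job in at about 16 s of the 54 s allowed.

- **Thread:** It is right-hand. I tried anticlockwise (seen from above) first, and it gave against a steady 0.10 to 0.17 N m, with the red mark turning far past the 10° stop. I never needed to try it clockwise.
- **Unscrewing:** I gripped it only slightly under the drum's width, to keep the pressure low. It slipped about 0.4 rad on the first grip. I then tightened a little and regripped once near the last joint's limit. By the red mark it had turned a little over 3 rad in all before I lifted it.
- **Last checks:** The jaws read 38.7 mm on the 38 mm drum and the wrist force was about 0.2 N. The side view showed the bare stub with the coupling well clear above it. The jug, the glass and the part of the tray in view looked unmoved.
- **Not checked:** The state gives no finger force, so I could not measure the grip; the interface fixes it at half the most, 30 N, which is right at the cracking limit. I saw no crack. I judged level by eye. My last pictures did not clearly show the new coupling, but the arm never went lower than the work at the base.

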